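# Show the nozzle camera the underside of the printer's nozzle

## Robot

A 7-joint arm with a two-finger parallel gripper is mounted at the origin on the work surface. World frame = base frame: x ahead of the robot, y to its left, z up, the work surface at z = 0. Lengths are in m, angles in rad, forces in N, time in s.
With the tool pointing down it reaches from about 0.425 to 0.8 m from the base axis. Payload 8.3 kg.
Tool frame: the origin (TCP) lies where the fingers leave the gripper's body, on its centre line; the fingertips stand 73 mm ahead of it and the grasp point (between the pads) lies 54 mm ahead of it (r.hold_point_z is the distance from the TCP to the grasp point, in m); z points along the fingers, x is the direction in which the jaws open and shut, and the axes are right-handed (so a half turn about z gives the same grasp; the last joint's range is limited). The gripper opens to 85 mm and grips with 20 to 120 N. Pads are 22 mm wide; open, the fingers measure 114 mm over their backs; the gripper's body (76 mm by 85 mm) begins 54 mm behind the grasp point. The pads swing forward as they close: fully open they stand 13 mm farther back than shut.
Start: joints at [-1.171, 0.383, 0.016, 1.37, -0.006, 1.388, -0.046], TCP at [0.279, 0.559, 0.304] pointing down, gripper open.
Joint ranges: [-2.95, 2.95], [-0.25, 2.06], [-1.52, 1.56], [0.18, 2.33], [-1.44, 4.58], [0.02, 2.06], [-3.01, 3.01]. Speed limits (rad/s): [2.39, 2.39, 3.01, 3.01, 3.14, 3.14, 3.14].

## Interface

Orientations are given as [roll, pitch, yaw] about the fixed x, y, z axes, in that order (R = Rz(yaw) Ry(pitch) Rx(roll)).
In Python, from workcell import r gives the robot as it stands.
- The arm moves only by the shell command python3 -m crank 'ROWS' [FORCE]. ROWS is JSON, a list of rows, each an object of numbers: "x", "y", "z": the shift along the world's x, y, z in m; "wx", "wy", "wz": the turn, a rotation vector about the world's x, y, z in degrees; "jaw": the gripper's target within -1 to 1 (fully open at 1, half-way at 0, shut at -1). In form: [{"x": .., "y": .., "z": .., "wx": .., "wy": .., "wz": .., "jaw": ..}, ...]. A call has exactly 8 rows; each row shifts and turns the commanded pose from where the row before left it; what a row does not reach is not made up. A row lasts 1/10 s, in which the tool goes at most 50 mm and 8.59 degrees, less where a joint would pass 70% of its speed; a pose out of reach is approached as far as the arm can. A call with a gripper value outside its range is refused whole. The fingers move at their own pace and stop on an object; FORCE is the grip in N (left out, the last holds). Time passes only in rows, so rows that do not move let the fingers close, or fill a call up. It gives the time, the measured TCP pose, the force and the opening at its end, in the units of the state.
- r.observe(): the state, without advancing time (a new reading comes with each control period).
- r.get_image(name): name is "side" or "top" or "wrist"; returns the picture (420x560x3 uint8, red, green, blue); there is no depth.
- r.get_calibration(name): a dict with "camera_matrix" (3x3 intrinsics, pixels), "xyz" and "attitude" of the camera in the world. Camera axes: x right, y down, z forward; pixel columns grow to the right and rows downward; lengths in m; the calibration is good to about 2 mm. A picture is of the moment at which its call begins: read the wrist's pose just before it. get_calibration takes no time and is no camera call; for the wrist camera it gives the pose at the moment of the call.
- r.hand_in(): hands the job in, once; it reports no verdict.
Trained networks look in the newest picture that a camera, given by its name, has taken for a name from the list of things; names that differ only in an ending like _2 or _b are one class to them, and where a whole thing is asked for, a point or a joint stands for the part that bears it (a point fixed in the world has none). Each returns a list of dicts, best first, with "conf" (0 to 1); they miss things now and then, are a little off and sometimes report something else, mostly with a low value. They report only what shows in the picture. A call takes as long as a camera call.
- r.look_for(camera, thing): "bbox" ([left, top, right, bottom] in pixels, round what is visible of it).
- r.outline_of(camera, thing): "pixels" (420x560 bool, what is visible of it) and "bbox" ([left, top, right, bottom] in pixels, round what is visible of it).
The state is a dict: "time": time; "q": joint angles; "qd": joint speeds; "joint_efforts": joint torques, N m; "tool_pos": TCP position; "tcp_rot": TCP orientation; "ft_force": force on the tool from outside, world axes, zero at the start; "torque": the same for the moment, N m; "grip_width": finger opening in m.
Only numpy, scipy, OpenCV 4.12 (cv2) and the standard library are available. Lean on these libraries where they do the work, as an engineer would, in place of code of your own. Each camera call takes 0.05 s, during which the arm holds its last target. There are 200 camera calls.

## Task

Before the next print, check the nozzle for stuck plastic: pick up the inspection mirror by its handle and hold it, glass up, straight below the nozzle (about 45 mm down), angled so that the little camera on the toolhead's side arm sees the nozzle tip reflected in the middle of the mirror. Keep it still like that for a couple of seconds and finish while still holding it there; nothing is put down or let go. Do not bump the printer, and leave everything else on the bench and on the print bed where it is.

Things in the scene. Friction and masses are not known exactly. Their poses are not given: they have to be found in the camera images.
- mirror: Rigid inspection mirror, 250 long, 90 g, flat on the bench, glass up, one of three hand tools right of the printer. Ribbed aluminium handle 120 x 18 wide x 14 high, steel rod 5 thick and 80 long, round steel head 50 across, 5 thick. Origin: underside of the handle's middle; x along the handle to the head (handle x -60 to 60, head's middle at 165), z = the glass's outward normal.
- mirror_face (a point): Middle of the mirror's glass (45 mm across), 165 mm ahead of the mirror's origin and 5 mm above its underside; same axes as the mirror (z = outward normal of the glass).
- nozzle (a point): Tip of the brass nozzle under the toolhead, 215 to 255 mm above the bench, 120 to 160 above the print bed. Toolhead axes: x to the printer's back, y to its left (towards the tower), z up. The toolhead's shroud is 50 wide (y), reaches 25 mm in front of the nozzle (-x) and begins 19 mm above the tip.
- lens (a point): Front of the lens of the small camera on the toolhead's side arm: in toolhead axes 20 mm in front of the nozzle tip (-x), 100 to its right (-y), 20 above it. It looks at the space below the nozzle and sees the tip by reflection when the glass's normal bisects the directions from the glass to lens and to tip.
- toolhead: Toolhead of the printer, on the beam's front, fixed: light shroud with a round fan in front, the nozzle below, the camera on its arm at the right. Origin at the nozzle tip, axes as nozzle. The black block on top of the shroud ends 118 mm above the tip, the thin white inlet pipe on it 138 mm; the white camera arm's top lies 50 mm above the tip; the camera is a grey 24 mm box.
- beam: Horizontal aluminium beam carrying the toolhead, 345 mm long, 32 high, fixed. Origin at its middle, 55 mm behind the nozzle and 62 mm above the tip (its top face 78); y along it, the tower at its +y end; the nozzle is up to 30 mm either way along y from it.
- printer: The small desktop printer: light base 290 deep x 160 wide x 68 high, dark print bed 190 x 190 with its top at 94 mm, a tower 380 mm tall at the left (+y) rear. Fixed. Origin: underside of the base's middle, below the bed's middle; x to the printer's back, front towards the robot.
- bracket: Small printed angle bracket, 34 x 30 x 43 mm high, standing loose on the left rear part of the print bed. Origin under its middle. To be left alone.
- scraper: Print scraper with a dark handle 110 x 26 x 22 mm and a flat steel blade 44 wide, 205 mm long in all; one of the three hand tools. Origin under the handle's middle, x towards the blade. To be left alone.
- brush: Brass-bristled wooden brush, 215 x 18 x 32 mm, bristles up; one of the three hand tools. Origin under the handle's middle, x towards the bristles. To be left alone.
- spool: Filament spool lying flat, 200 across x 64 high, left of the robot's front. Origin under its middle. To be left alone.
- bottle: White bottle, 68 across x 190 high, left of the printer. Origin under its middle. To be left alone.
- vase: Printed vase, about 68 across x 115 high, right of the printer's back. Origin under its middle. To be left alone.
- tray: Grey tray with compartments, 150 x 110 x 28 mm high, right of the hand tools. Origin under its middle. To be left alone.
- cross0 (a point): Point in the air on the straight line from nozzle tip to lens: with the mirror 35 mm below the tip and rightly angled, the normal from the glass's middle passes through it.
- cross1 (a point): Point in the air on the straight line from nozzle tip to lens: with the mirror 45 mm below the tip and rightly angled, the normal from the glass's middle passes through it.
- cross2 (a point): Point in the air on the straight line from nozzle tip to lens: with the mirror 55 mm below the tip and rightly angled, the normal from the glass's middle passes through it.

How it is judged:
By the outcome, as a careful person would: the job done as asked, in the order asked, and still so for the second after the job is handed in, while the arm keeps its last pose, push and grip.
It also fails if it takes over 40 s, if anything falls off the work surface, if the arm or the gripper's body presses on something with over 40 N, if the wrist force passes 120 N, or if a joint passes its speed limit or range.

## Working session

There is one attempt and no reset: what is moved stays moved. The work goes in short steps, Python scripts to look and compute and a shell command to move; the robot and the scene stay as the last step left them, time stands still between calls to the robot, and variables do not carry over. Pictures are saved under pics/ and viewed, about 8 in all and at most 12, crops included, and the job is handed in when it is done.

```bash
mkdir -p pics; ls; python3 - <<'E'
from workcell import r
import cv2,numpy as np
o=r.observe();print(o)
for c in["side","top","wrist"]:
    k=r.get_calibration(c);print(c,k)
a=r.get_image("side");cv2.imwrite("pics/side.png",a[:,:,::-1])
b=r.get_image("top");cv2.imwrite("pics/top.png",b[:,:,::-1])
for c in["side","top"]:
  for t in["mirror","mirror_face","nozzle","lens","toolhead","printer","beam","scraper","brush"]:
    print(c,t,[(np.round(d["bbox"]).tolist(),round(d["conf"],2)) for d in r.look_for(c,t)[:2]])
E
```

```text
pics
{'time': 0.0, 'q': array([-1.17089831,  0.38425059,  0.01633886,  1.37117069, -0.00631446,
        1.38820861, -0.04655124]), 'qd': array([ 0.0016884 , -0.00048579,  0.0025977 , -0.00021533, -0.00132916,
        0.00105802,  0.00144342]), 'joint_efforts': array([-2.95640803e-06, -6.27600718e+01,  8.44233055e-01, -3.71827269e+01,
        1.64429750e-02,  1.42659782e-02, -1.79173003e-05]), 'tool_pos': array([0.27881325, 0.55895093, 0.30286321]), 'tcp_rot': array([3.14158266e+00, 1.98903523e-03, 1.10804063e+00]), 'ft_force': array([ 0.93771872, -0.70950066, -0.57168138]), 'torque': array([ 0.02728646,  0.00789363, -0.01731592]), 'grip_width': 0.08563806446380404}
side {'camera_matrix': array([[502.7989934 ,   0.        , 276.12147504],
       [  0.        , 502.7989934 , 216.09834012],
       [  0.        ,   0.        ,   1.        ]]), 'xyz': array([-0.18952074, -0.93810535,  0.97864646]), 'attitude': array([-2.1489071 , -0.01152939, -0.6465134 ])}
top {'camera_matrix': array([[433.4210603 ,   0.        , 277.85562261],
       [  0.        , 433.4210603 , 211.49465044],
       [ 
[... 753 characters left out ...]
)]
side printer [([230.0, 109.0, 335.0, 265.0], 0.98), ([334.0, 319.0, 410.0, 371.0], 0.18)]
side beam [([270.0, 117.0, 344.0, 186.0], 0.87), ([265.0, 293.0, 330.0, 330.0], 0.62)]
side scraper [([265.0, 291.0, 331.0, 326.0], 0.92)]
side brush [([296.0, 305.0, 368.0, 344.0], 0.89), ([280.0, 138.0, 308.0, 191.0], 0.27)]
top mirror []
top mirror_face [([358.0, 179.0, 374.0, 241.0], 0.59)]
top nozzle [([231.0, 154.0, 283.0, 191.0], 0.98)]
top lens [([233.0, 160.0, 278.0, 184.0], 0.7)]
top toolhead [([237.0, 157.0, 277.0, 191.0], 0.98)]
top printer [([168.0, 138.0, 265.0, 235.0], 0.71)]
top beam []
top scraper [([315.0, 202.0, 326.0, 259.0], 0.93)]
top brush [([343.0, 192.0, 350.0, 249.0], 0.54)]
```

```bash
python3 - <<'E'
import cv2
a=cv2.imread("pics/side.png");b=cv2.imread("pics/top.png")
cv2.imwrite("pics/side_c.png",cv2.resize(a[90:390,180:480],(800,600) if 0 else (600,600),interpolation=cv2.INTER_CUBIC))
cv2.imwrite("pics/top_c.png",cv2.resize(b[110:290,150:390],(800,600),interpolation=cv2.INTER_CUBIC))
E
```

```text
(no output)
```

View pics/side_c.png

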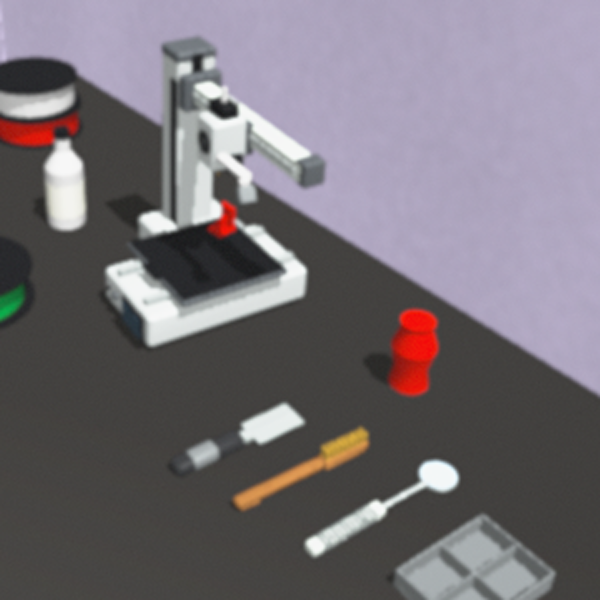

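View pics/top_c.png

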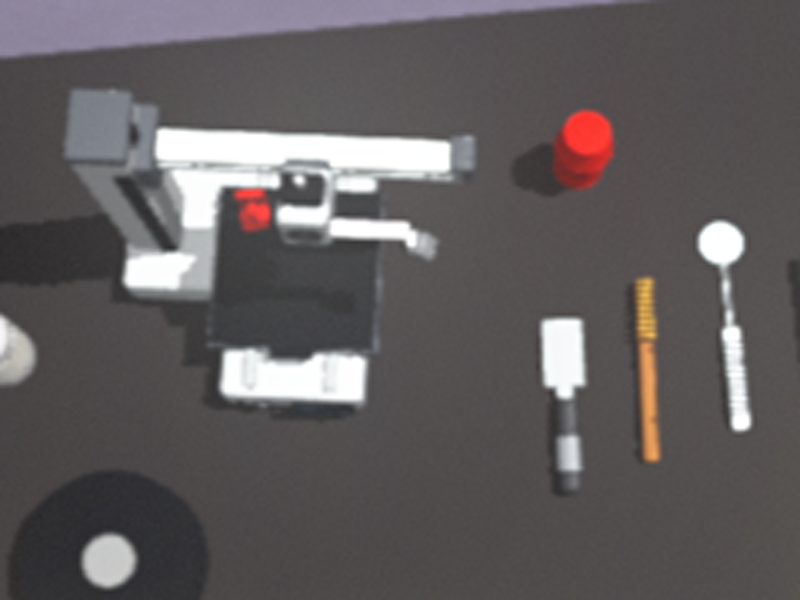

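```bash
cat > h.py <<'E'
import numpy as np, cv2
from scipy.spatial.transform import Rotation as Ro
from scipy.optimize import least_squares
def cam(k): return k["camera_matrix"],np.array(k["xyz"]),Ro.from_euler("xyz",k["attitude"]).as_matrix()
def ray(k,p):
    K,c,R=cam(k); d=R@np.linalg.solve(K,[p[0],p[1],1.]); return c,d/np.linalg.norm(d)
def onplane(k,p,z): c,d=ray(k,p); return c+d*(z-c[2])/d[2]
def tri(rs):
    A=[np.eye(3)-np.outer(d,d) for c,d in rs]
    x=np.linalg.solve(sum(A),sum(a@c for a,(c,d) in zip(A,rs)))
    return x,[float(np.linalg.norm(a@(x-c))) for a,(c,d) in zip(A,rs)]
def proj(k,X):
    K,c,R=cam(k); q=(np.atleast_2d(X)-c)@R@K.T; return q[:,:2]/q[:,2:]
E
python3 - <<'E'
from h import *
from workcell import r
S=r.get_calibration("side");T=r.get_calibration("top")
s=lambda u,v:(180+u/2,90+v/2); t=lambda u,v:(150+u*.3,110+v*.3)
np.set_printoptions(precision=4,suppress=True)
for n,z,a,b in [("head",.005,(438,476),(721,243)),("hend",.007,(315,547),(740,424)),("hfront",.007,(378,509),(731,329))]:
    print(n,onplane(S,s(*a),z),onplane(T,t(*b),z))
for n,a,b in [("cambox",(246,190),(424,244)),("blocktop",(222,105),(298,183)),("beamend_top",(305,160),(463,145)),("bracket",(228,210),(252,205)),("towertop",(190,45),(98,125)),("pipe",(225,88),(299,180))]:
    print(n,*tri([ray(S,s(*a)),ray(T,t(*b))]))
# base front corners etc on planes
for n,p,z in [("base fl",(221,403),0),("base fr",(365,405),0),("base front top l",(224,352),.068),("front top r",(367,352),.068),("bed fl",(208,347),.094),("bed fr",(380,350),.094),("bed br",(383,190),.094)]:
    print(n,onplane(T,t(*p),z))
for n,p,z in [("bed fr?",(187,303),.094),("bed br",(285,268),.094),("bed fl",(132,243),.094),("base f r bottom",(150,345),0),("base b r",(305,292),0),("base fl",(110,293),0)]:
    print("S",n,onplane(S,s(*p),z))
E
```

```text
head [ 0.6549 -0.3791  0.005 ] [ 0.6562 -0.3803  0.005 ]
hend [ 0.4407 -0.3708  0.007 ] [ 0.4382 -0.3718  0.007 ]
hfront [ 0.5473 -0.3735  0.007 ] [ 0.5508 -0.3771  0.007 ]
cambox [ 0.6065 -0.0217  0.2924] [0.0011871405911575174, 0.0011871405911574686]
blocktop [0.6551 0.0932 0.3647] [0.0030057945553942987, 0.0030057945553944444]
beamend_top [ 0.6832 -0.0637  0.3357] [0.008312188932935395, 0.00831218893293523]
bracket [0.7187 0.1576 0.1336] [0.0037011403829637244, 0.0037011403829639486]
towertop [0.728  0.273  0.3806] [0.00058305108936543, 0.0005830510893654894]
pipe [0.6515 0.0884 0.3929] [0.0004567465167153362, 0.00045674651671528857]
base fl [0.5215 0.2256 0.    ]
base fr [0.5031 0.0585 0.    ]
base front top l [0.567  0.2095 0.068 ]
front top r [0.5516 0.0489 0.068 ]
bed fl [0.5687 0.2235 0.094 ]
bed fr [0.547  0.0336 0.094 ]
bed br [0.7316 0.0139 0.094 ]
S bed fr? [0.5454 0.0318 0.094 ]
S bed br [0.7262 0.0157 0.094 ]
S bed fl [0.5725 0.2177 0.094 ]
S base f r bottom [0.5103 0.0798 0.    ]
S base b r [0.8028 0.0429 0.    ]
S base fl [ 0.5364  0.2336 -0.    ]
```

```bash
python3 -m crank '[{"x":0.018,"y":-0.045,"wz":3,"jaw":1},{"x":0.018,"y":-0.045,"wz":3},{"x":0.018,"y":-0.045,"wz":3},{"x":0.018,"y":-0.045,"wz":3},{"x":0.018,"y":-0.045,"wz":3},{"x":0.018,"y":-0.045,"wz":3},{"x":0.018,"y":-0.045,"wz":3},{"x":0.018,"y":-0.045,"wz":3}]'
python3 -m crank '[{"x":0.007,"y":-0.018,"wy":-8},{"x":0.007,"y":-0.018,"wy":-8},{"x":0.007,"y":-0.018,"wy":-8},{"x":0.007,"y":-0.018,"wy":-8},{"x":0.007,"y":-0.018,"wy":-8},{"x":0.007,"y":-0.018,"wy":-5},{"x":0.007,"y":-0.018,"z":-0.01},{"x":0.007,"y":-0.018,"z":-0.01}]'
python3 - <<'E'
from workcell import r
import cv2
o=r.observe();print(o["time"],o["q"],o["qd"].round(3),o["tool_pos"],o["tcp_rot"])
im=r.get_image("wrist");cv2.imwrite("pics/w1.png",im[:,:,::-1])
for t in["nozzle","lens","toolhead"]:print(t,[(d["bbox"],d["conf"]) for d in r.look_for("wrist",t)[:2]])
E
```

```text
1.0 [-1.17089652  0.3833892   0.01641209  1.37008094 -0.00631593  1.38818495
 -0.04649349] [-0.002 -0.001  0.002  0.001 -0.001 -0.001  0.   ] [0.27899672 0.5592698  0.30389483] [-3.14152136e+00  1.55669773e-05  1.10803517e+00]
nozzle []
lens []
toolhead []invalid input
invalid input
```

View pics/w1.png

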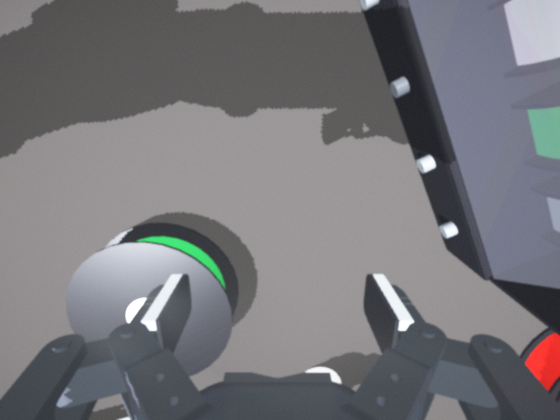

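```bash
python3 -m crank '[{"x":0.018,"y":-0.045,"z":0,"wx":0,"wy":0,"wz":3,"jaw":1},{"x":0.018,"y":-0.045,"z":0,"wx":0,"wy":0,"wz":3,"jaw":1},{"x":0.018,"y":-0.045,"z":0,"wx":0,"wy":0,"wz":3,"jaw":1},{"x":0.018,"y":-0.045,"z":0,"wx":0,"wy":0,"wz":3,"jaw":1},{"x":0.018,"y":-0.045,"z":0,"wx":0,"wy":0,"wz":3,"jaw":1},{"x":0.018,"y":-0.045,"z":0,"wx":0,"wy":0,"wz":3,"jaw":1},{"x":0.018,"y":-0.045,"z":0,"wx":0,"wy":0,"wz":3,"jaw":1},{"x":0.018,"y":-0.045,"z":0,"wx":0,"wy":0,"wz":3,"jaw":1}]'
python3 -m crank '[{"x":0.007,"y":-0.018,"z":0,"wx":0,"wy":-8,"wz":0,"jaw":1},{"x":0.007,"y":-0.018,"z":0,"wx":0,"wy":-8,"wz":0,"jaw":1},{"x":0.007,"y":-0.018,"z":0,"wx":0,"wy":-8,"wz":0,"jaw":1},{"x":0.007,"y":-0.018,"z":0,"wx":0,"wy":-8,"wz":0,"jaw":1},{"x":0.007,"y":-0.018,"z":0,"wx":0,"wy":-8,"wz":0,"jaw":1},{"x":0.007,"y":-0.018,"z":0,"wx":0,"wy":-5,"wz":0,"jaw":1},{"x":0.007,"y":-0.018,"z":-0.01,"wx":0,"wy":0,"wz":0,"jaw":1},{"x":0.007,"y":-0.018,"z":-0.01,"wx":0,"wy":0,"wz":0,"jaw":1}]'
python3 - <<'E'
from workcell import r
import cv2
o=r.observe();print(o["time"],o["q"],o["qd"].round(3),o["tool_pos"],o["tcp_rot"])
print(r.get_calibration("wrist"))
im=r.get_image("wrist");cv2.imwrite("pics/w2.png",im[:,:,::-1])
for t in["nozzle","lens","toolhead"]:print(t,[(d["bbox"],d["conf"]) for d in r.look_for("wrist",t)[:2]])
E
```

```text
time: 2.0
tool_pos: [0.4234, 0.1973, 0.3043]
tcp_rot: [3.141, -0.001, 1.529]
ft_force: [1.5, 0.7, -0.1]
grip_width: 0.0854
time: 2.8
tool_pos: [0.4889, 0.0708, 0.2788]
tcp_rot: [2.453, -0.027, 1.529]
ft_force: [-0.0, 0.3, -0.4]
grip_width: 0.0855
2.8 [-0.18602272 -0.22568846 -0.12725556  2.23413348  0.37777245  0.50150801
  0.9259667 ] [ 0.018  0.163  0.495  0.124 -0.143 -0.411  0.535] [0.48888724 0.07075302 0.27883617] [ 2.45333654 -0.02700115  1.52903556]
{'camera_matrix': array([[304.08605431,   0.        , 277.04916071],
       [  0.        , 304.08605431, 214.81919463],
       [  0.        ,   0.        ,   1.        ]]), 'xyz': array([0.38109778, 0.0758387 , 0.28047436]), 'attitude': array([ 2.12819828, -0.02710371,  1.52896275])}
nozzle []
lens [([125.5, 363.3, 315.4, 420.0], 0.47), ([343.7, 217.2, 371.5, 265.0], 0.37)]
toolhead [([126.8, 362.1, 316.5, 420.0], 0.55)]
```

View pics/w2.png

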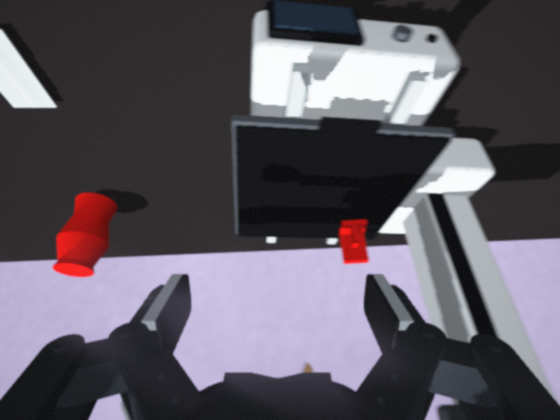

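```bash
python3 -m crank '[{"x":0,"y":0,"z":0.015,"wx":0,"wy":0,"wz":0,"jaw":1},{"x":0,"y":0,"z":0.015,"wx":0,"wy":0,"wz":0,"jaw":1},{"x":0,"y":0,"z":0.015,"wx":0,"wy":0,"wz":0,"jaw":1},{"x":0,"y":0,"z":0.015,"wx":0,"wy":0,"wz":0,"jaw":1},{"x":0,"y":0,"z":0.015,"wx":0,"wy":0,"wz":0,"jaw":1},{"x":0,"y":0,"z":0,"wx":0,"wy":0,"wz":0,"jaw":1},{"x":0,"y":0,"z":0,"wx":0,"wy":0,"wz":0,"jaw":1},{"x":0,"y":0,"z":0,"wx":0,"wy":0,"wz":0,"jaw":1}]'
python3 - <<'E'
from workcell import r
import cv2,pickle
o=r.observe();print(o["time"],o["q"],o["qd"].round(3),o["tool_pos"],o["tcp_rot"])
k=r.get_calibration("wrist");print(k["xyz"],k["attitude"])
im=r.get_image("wrist");cv2.imwrite("pics/w3.png",im[:,:,::-1]);pickle.dump(k,open("w3.pkl","wb"))
for t in["nozzle","lens","toolhead"]:print(t,[(d["bbox"],d["conf"]) for d in r.look_for("wrist",t)[:2]])
cv2.imwrite("pics/w3c.png",cv2.resize(im[200:420,140:440,::-1],(800,587),interpolation=cv2.INTER_CUBIC))
E
```

```text
time: 3.8
tool_pos: [0.5008, 0.0763, 0.3494]
tcp_rot: [2.462, -0.025, 1.53]
ft_force: [0.4, -0.0, -0.3]
grip_width: 0.0855
3.8 [-0.08209728 -0.25332442 -0.2083635   2.08537853  0.23188996  0.66383006
  1.08418405] [ 0.004  0.002  0.004  0.002 -0.001 -0.001  0.004] [0.50081971 0.07629    0.34940085] [ 2.46188741 -0.02487501  1.5301552 ]
[0.39306181 0.08121761 0.35196605] [ 2.13674495 -0.02500505  1.53001211]
nozzle [([130.1, 279.2, 345.6, 385.2], 0.65)]
lens [([134.8, 278.8, 347.8, 384.8], 0.65)]
toolhead [([131.2, 276.2, 347.8, 385.9], 0.55)]
```

View pics/w3c.png

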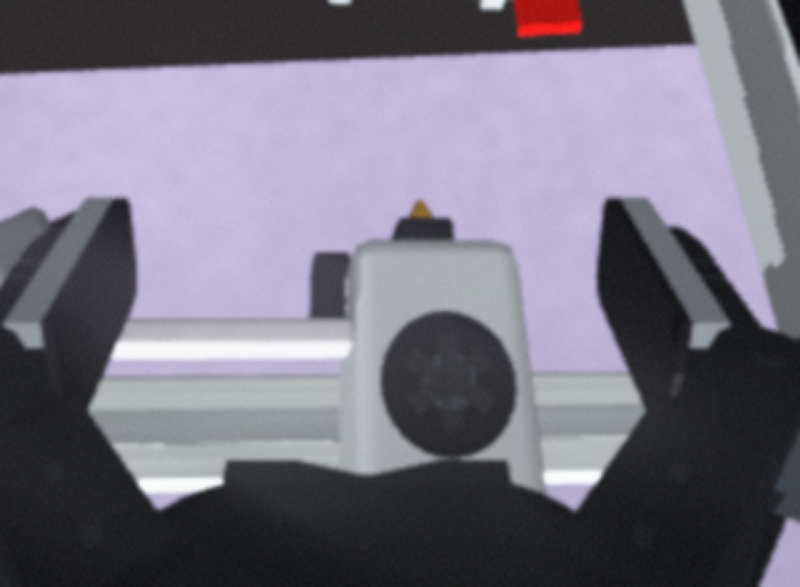

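```bash
python3 -m crank '[{"x":0,"y":-0.026,"z":0,"wx":0,"wy":3,"wz":0,"jaw":1},{"x":0,"y":-0.026,"z":0,"wx":0,"wy":2,"wz":7,"jaw":1},{"x":0,"y":-0.03,"z":0,"wx":0,"wy":0,"wz":7,"jaw":1},{"x":-0.005,"y":-0.03,"z":0,"wx":0,"wy":0,"wz":8,"jaw":1},{"x":-0.005,"y":-0.03,"z":0,"wx":0,"wy":0,"wz":8,"jaw":1},{"x":-0.005,"y":-0.03,"z":0,"wx":0,"wy":0,"wz":8,"jaw":1},{"x":-0.005,"y":-0.03,"z":0,"wx":0,"wy":0,"wz":7,"jaw":1},{"x":0,"y":0,"z":0,"wx":0,"wy":0,"wz":0,"jaw":1}]'
python3 - <<'E'
from workcell import r
import cv2,pickle
from h import *
k3=pickle.load(open("w3.pkl","rb"))
k2=dict(k3);k2["xyz"]=np.array([0.38109778, 0.0758387 , 0.28047436]);k2["attitude"]=np.array([ 2.12819828, -0.02710371,  1.52896275])
print(tri([ray(k3,(297.5,275.4)),ray(k2,(308,365))]))
r.get_image("side") 
o=r.observe();print(o["time"],o["q"],o["qd"].round(3),o["tool_pos"],o["tcp_rot"])
k=r.get_calibration("wrist");print(k["xyz"],k["attitude"])
im=r.get_image("wrist");cv2.imwrite("pics/w4.png",im[:,:,::-1]);pickle.dump(k,open("w4.pkl","wb"))
cv2.imwrite("pics/w4c.png",cv2.resize(im[200:420,140:440,::-1],(800,587),interpolation=cv2.INTER_CUBIC))
print(proj(k,[.639,.085,.25]),proj(k,[.608,-.012,.28]))
E
```

```text
time: 4.8
tool_pos: [0.4863, -0.0798, 0.3472]
tcp_rot: [2.562, -0.021, 2.068]
ft_force: [0.4, 0.1, 0.2]
grip_width: 0.0852
(array([0.64554371, 0.09042197, 0.25500492]), [0.0007549876022615734, 0.0007549876022615672])
4.85 [-0.17763674 -0.18401809  0.45500837  1.9818139  -0.40973402  0.95165465
  2.52243351] [-0.006 -0.01  -0.091  0.02   0.017 -0.02  -0.105] [ 0.48653536 -0.07732629  0.34688076] [ 2.56237856 -0.02292137  2.06528095]
[ 0.3924982  -0.12793017  0.3602939 ] [ 2.23700588 -0.02345864  2.06517261]
[[341.70686297 318.23832769]] [[274.42785736 325.56198607]]
```

View pics/w4c.png

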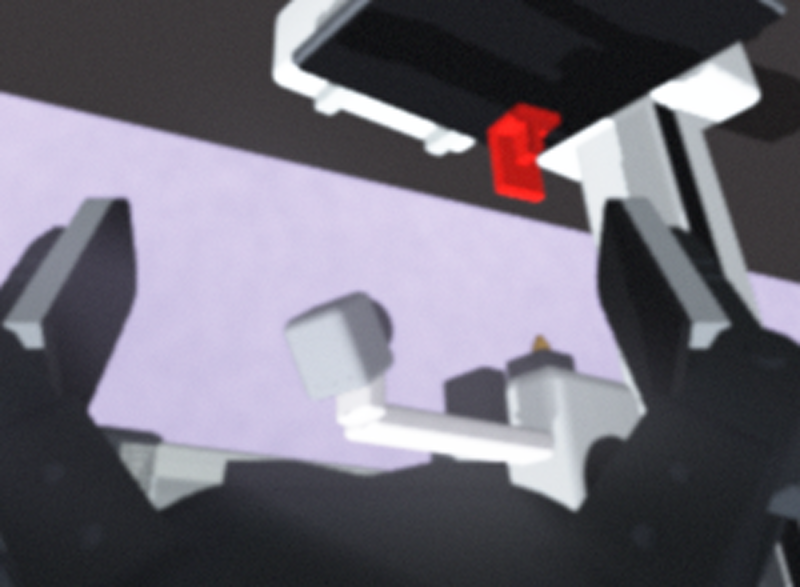

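```bash
python3 - <<'E'
import pickle
from h import *
from workcell import r
np.set_printoptions(precision=4,suppress=True)
k3=pickle.load(open("w3.pkl","rb"));k4=pickle.load(open("w4.pkl","rb"))
k2=dict(k3);k2["xyz"]=np.array([0.38109778, 0.0758387 , 0.28047436]);k2["attitude"]=np.array([ 2.12819828, -0.02710371,  1.52896275])
N,e=tri([ray(k3,(297.5,275.4)),ray(k4,(342.5,326.4))]);print(N,e)
N,e=tri([ray(k3,(297.5,275.4)),ray(k4,(342.5,326.4)),ray(k2,(308,365))]);print(N,e)
for yaw in (-5.5,-6.3,-7):
    R=Ro.from_euler("z",yaw,degrees=True).as_matrix()
    L=N+R@[-.02,-.1,.02];print(yaw,L,proj(k4,L))
# bed corners in w4/w3 full images
S=r.get_calibration("side");T=r.get_calibration("top")
R=Ro.from_euler("z",-6.3,degrees=True).as_matrix()
for P,n in((N,"tip"),(N+R@[-.02,-.1,.02],"lens"),(N+[0,0,.118],"block"),(N+R@[-.055,0,.138],"pipe?")):
    p=proj(S,P)[0];q=proj(T,P)[0];print(n,(p-[180,90])*2,(q-[150,110])/.3)
E
```

```text
[0.6468 0.0912 0.2549] [0.00039554189573606904, 0.0003955418957359975]
[0.6461 0.0905 0.2551] [0.0007908478497324285, 0.00047345832940286095, 0.0007981677104080022]
-5.5 [ 0.6166 -0.0071  0.2751] [[274.6532 323.5599]]
-6.3 [ 0.6152 -0.0067  0.2751] [[275.8719 323.1255]]
-7 [ 0.614  -0.0063  0.2751] [[276.9581 322.7476]]
tip [218.2943 173.7891] [309.8854 227.9643]
lens [244.2756 194.4308] [407.7862 242.854 ]
block [220.4103 101.2865] [299.389  192.0224]
pipe? [187.4542  96.2351] [295.4045 242.8791]
```

```bash
python3 - <<'E'
import pickle
from h import *
from workcell import r
np.set_printoptions(precision=4,suppress=True)
k4=pickle.load(open("w4.pkl","rb"));k3=pickle.load(open("w3.pkl","rb"))
B=np.array([.6065,-.0217,.2924]);c=lambda p:(p-[140,200])*8/3
print("box w4",c(proj(k4,B)),"w3",c(proj(k3,B)))
N=np.array([.6464,.0908,.255]);f=0
for yaw in(-4,-6.3,-9):
    R=Ro.from_euler("z",yaw,degrees=True).as_matrix()
    L=N+R@[-.02,-.1,.02];d=N-[0,0,.045]-L;d/=np.linalg.norm(d)
    print(yaw,"lens w4",c(proj(k4,L)),"w3",c(proj(k3,L)),"boxc",L-.022*d, c(proj(k4,L-.022*d)),c(proj(k3,L-.022*d)))
a=cv2.imread("pics/w4.png")[280:380,230:360];b=cv2.imread("pics/w3.png")[230:330,130:260]
cv2.imwrite("pics/z.png",cv2.resize(np.hstack([a,b]),(780,300),interpolation=cv2.INTER_CUBIC))
E
```

```text
box w4 [[331.4827 372.8305]] w3 [[  3.6249 298.1625]]
-4 lens w4 [[353.5569 331.7438]] w3 [[ 83.7149 247.1865]] boxc [ 0.6146 -0.0255  0.2868] [[307.712  358.9671]] [[  6.6956 285.9464]]
-6.3 lens w4 [[362.7128 328.4005]] w3 [[ 83.1491 242.6378]] boxc [ 0.6099 -0.0241  0.2868] [[318.8449 355.0205]] [[  4.6145 281.0032]]
-9 lens w4 [[374.1388 324.5556]] w3 [[ 83.2476 237.1753]] boxc [ 0.6046 -0.0222  0.2868] [[332.8622 350.4556]] [[  3.0716 275.019 ]]
```

View pics/z.png

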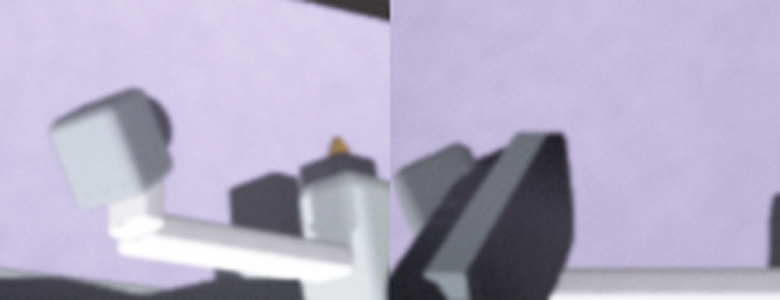

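```bash
python3 - <<'E'
import cv2,numpy as np
a=cv2.imread("pics/w3.png")[0:210,180:460];b=cv2.imread("pics/w4.png")[80:290,200:480]
cv2.imwrite("pics/z2.png",cv2.resize(np.hstack([a,b]),(800,300),interpolation=cv2.INTER_CUBIC))
E
```

```text
(no output)
```

View pics/z2.png

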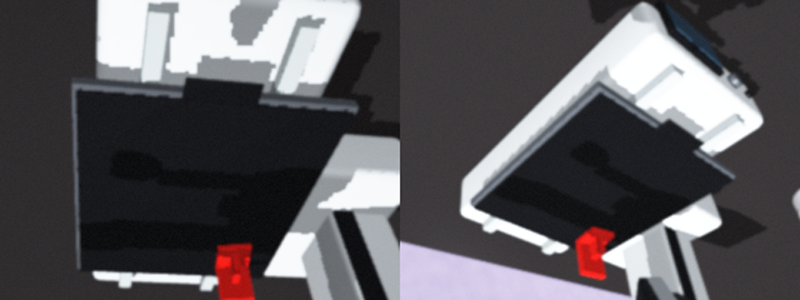

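```bash
python3 - <<'E'
import pickle
from h import *
from workcell import r
np.set_printoptions(precision=4,suppress=True)
k4=pickle.load(open("w4.pkl","rb"));k3=pickle.load(open("w3.pkl","rb"));S=r.get_calibration("side");T=r.get_calibration("top")
s=lambda u,v:(180+u/2,90+v/2); t=lambda u,v:(150+u*.3,110+v*.3);a=lambda u,v:(180+u*.7,v*.7);b=lambda u,v:(200+(u-400)*.7,80+v*.7)
FR,FL,BR=[-.095,-.095,.094],[-.095,.095,.094],[.095,-.095,.094]
obs={"S":[(S,FR,s(187,303)),(S,BR,s(285,268)),(S,FL,s(132,243))],"T":[(T,FR,t(380,350)),(T,FL,t(208,347)),(T,BR,t(383,190))],
"w3":[(k3,FR,a(77,89)),(k3,FL,a(356,106)),(k3,BR,a(80,268))],"w4":[(k4,FR,b(600,88)),(k4,FL,b(733,178)),(k4,BR,b(475,205))]}
def f(p,o):
    R=Ro.from_euler("z",p[2]).as_matrix()
    return np.concatenate([(proj(k,R@np.array(X)+[p[0],p[1],0])[0]-q)*w for k,X,q,w in o])
for n in list(obs)+["all"]:
    o=[x+(1,) for m in obs for x in obs[m] if n in(m,"all")]
    q=least_squares(f,[.65,.12,-.1],args=(o,),loss="soft_l1");print(n,q.x[:2],np.degrees(q.x[2]),q.fun.round(1))
E
```

```text
S [0.6519 0.115 ] -7.313766298050773 [-0.2 -0.2  3.4  0.2 -1.3 -0.2]
T [0.6512 0.1181] -6.669896659332204 [-0.3  0.4  0.   0.2  0.2 -0.7]
w3 [0.6511 0.1222] -7.062717414883816 [-4.4 -0.5  6.2  0.9  0.1  3.9]
w4 [0.6505 0.1181] -8.434101426479272 [ 0.  -0.5  2.7  0.9 -5.9  2. ]
all [0.6505 0.1206] -7.174779691527198 [-1.6 -0.9  1.9 -0.5 -2.7 -0.8 -1.2  0.8 -0.9  0.2 -0.2 -0.3 -6.1 -1.2
  4.8  0.6 -1.2  3.7 -0.9  0.7  4.4  0.1 -3.9  3.6]
```

```bash
python3 - <<'E'
import pickle
from h import *
from workcell import r
np.set_printoptions(precision=4,suppress=True)
k4=pickle.load(open("w4.pkl","rb"));k3=pickle.load(open("w3.pkl","rb"));S=r.get_calibration("side");T=r.get_calibration("top")
s=lambda u,v:(180+u/2,90+v/2); t=lambda u,v:(150+u*.3,110+v*.3);a=lambda u,v:(180+u*.7,v*.7);b=lambda u,v:(200+(u-400)*.7,80+v*.7)
P={"FR":(s(187,303),t(380,350),a(77,89),b(600,88)),"FL":(s(132,243),t(208,347),a(356,106),b(733,178)),"BR":(s(285,268),t(383,190),a(80,268),b(475,205))}
for n,p in P.items():
    print(n,"ST",*tri([ray(S,p[0]),ray(T,p[1])]),"\n  w34",*tri([ray(k3,p[2]),ray(k4,p[3])]))
    for nm,k,q in zip("ST34",(S,T,k3,k4),p): print("   ",nm,onplane(k,q,.094))
E
```

```text
FR ST [0.5472 0.0338 0.0921] [0.0002278804589384731, 0.0002278804589385576] 
  w34 [0.5479 0.0426 0.0881] [0.001185620850185117, 0.0011856208501850166]
    S [0.5454 0.0318 0.094 ]
    T [0.547  0.0336 0.094 ]
    3 [0.5457 0.0434 0.094 ]
    4 [0.5432 0.0385 0.094 ]
FL ST [0.5721 0.2225 0.0911] [0.0030151149752763976, 0.003015114975276529] 
  w34 [0.5713 0.2243 0.0905] [0.0014415721478773528, 0.001441572147877521]
    S [0.5725 0.2177 0.094 ]
    T [0.5687 0.2235 0.094 ]
    3 [0.5672 0.222  0.094 ]
    4 [0.5707 0.2209 0.094 ]
BR ST [0.7293 0.0153 0.0938] [0.0026931364979038016, 0.0026931364979038163] 
  w34 [0.7254 0.0172 0.0924] [0.0008360893168052802, 0.0008360893168055362]
    S [0.7262 0.0157 0.094 ]
    T [0.7316 0.0139 0.094 ]
    3 [0.7247 0.0175 0.094 ]
    4 [0.7221 0.0159 0.094 ]
```

```bash
python3 -m crank '[{"x":0,"y":-0.037,"z":-0.01,"wx":0,"wy":0,"wz":-7.7,"jaw":1},{"x":0,"y":-0.037,"z":-0.01,"wx":0,"wy":0,"wz":-7.7,"jaw":1},{"x":0,"y":-0.037,"z":-0.01,"wx":0,"wy":0,"wz":-7.7,"jaw":1},{"x":0,"y":-0.037,"z":-0.01,"wx":0,"wy":0,"wz":-7.7,"jaw":1},{"x":0,"y":-0.037,"z":-0.02,"wx":0,"wy":8.3,"wz":0,"jaw":1},{"x":0,"y":-0.037,"z":-0.02,"wx":0,"wy":8.3,"wz":0,"jaw":1},{"x":0,"y":-0.037,"z":-0.02,"wx":0,"wy":8.3,"wz":0,"jaw":1},{"x":0,"y":-0.037,"z":-0.02,"wx":0,"wy":8.3,"wz":0,"jaw":1}]'
python3 -m crank '[{"x":0,"y":0,"z":0,"wx":0,"wy":0,"wz":0,"jaw":1},{"x":0,"y":0,"z":0,"wx":0,"wy":0,"wz":0,"jaw":1},{"x":0,"y":0,"z":0,"wx":0,"wy":0,"wz":0,"jaw":1},{"x":0,"y":0,"z":0,"wx":0,"wy":0,"wz":0,"jaw":1},{"x":0,"y":0,"z":0,"wx":0,"wy":0,"wz":0,"jaw":1},{"x":0,"y":0,"z":0,"wx":0,"wy":0,"wz":0,"jaw":0.3},{"x":0,"y":0,"z":0,"wx":0,"wy":0,"wz":0,"jaw":0.3},{"x":0,"y":0,"z":0,"wx":0,"wy":0,"wz":0,"jaw":0.3}]'
python3 - <<'E'
from workcell import r
import cv2,pickle
from h import *
np.set_printoptions(precision=4,suppress=True)
o=r.observe();print(o["time"],o["q"],o["tool_pos"],o["tcp_rot"])
k=r.get_calibration("wrist");print(k["xyz"],k["attitude"])
im=r.get_image("wrist");cv2.imwrite("pics/w5.png",im[:,:,::-1]);pickle.dump(k,open("w5.pkl","wb"))
m=r.outline_of("wrist","mirror");print([(d["conf"],d["bbox"]) for d in m])
print("exp head",proj(k,[.6555,-.3797,.005]),"handle ends",proj(k,[[.4306,-.371,.014],[.5505,-.3757,.014]]))
E
```

```text
time: 5.7
tool_pos: [0.4879, -0.3706, 0.2265]
tcp_rot: [-3.138, 0.002, 1.527]
ft_force: [1.0, 0.5, 1.3]
grip_width: 0.0854
time: 6.5
tool_pos: [0.4865, -0.3707, 0.2276]
tcp_rot: [3.14, 0.002, 1.526]
ft_force: [-0.1, -0.5, -0.1]
grip_width: 0.0556
6.5 [ 0.1336  0.451   0.6332  1.5442 -0.276   1.2347  2.3361] [ 0.4865 -0.3707  0.2276] [3.14   0.0021 1.5263]
[ 0.4044 -0.3663  0.2975] [2.8148 0.002  1.5262]
[(0.71, [258.0, 145.8, 298.8, 354.7])]
exp head [[275.6446 337.4982]] handle ends [[273.7548 142.404 ]
 [274.7809 260.7867]]
```

View pics/w5.png

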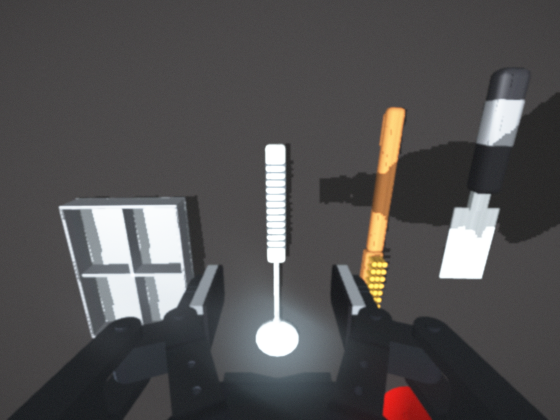

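```bash
python3 -m crank '[{"x":0.0055,"y":-0.001,"z":-0.03,"wx":0,"wy":0,"wz":0,"jaw":0},{"x":0,"y":0,"z":-0.03,"wx":0,"wy":0,"wz":0,"jaw":0},{"x":0,"y":0,"z":-0.03,"wx":0,"wy":0,"wz":0,"jaw":0},{"x":0,"y":0,"z":-0.03,"wx":0,"wy":0,"wz":0,"jaw":0},{"x":0,"y":0,"z":-0.02,"wx":0,"wy":0,"wz":0,"jaw":0},{"x":0,"y":0,"z":-0.01,"wx":0,"wy":0,"wz":0,"jaw":0},{"x":0,"y":0,"z":0,"wx":0,"wy":0,"wz":0,"jaw":0},{"x":0,"y":0,"z":0,"wx":0,"wy":0,"wz":0,"jaw":0}]' 80
```

```text
time: 7.4
tool_pos: [0.4924, -0.3724, 0.078]
tcp_rot: [3.14, 0.003, 1.526]
ft_force: [0.1, 0.7, 0.2]
grip_width: 0.0424
```

```bash
python3 -m crank '[{"x":0,"y":0,"z":-0.0015,"wx":0,"wy":0,"wz":0,"jaw":-0.4},{"x":0,"y":0,"z":0,"wx":0,"wy":0,"wz":0,"jaw":-1},{"x":0,"y":0,"z":0,"wx":0,"wy":0,"wz":0,"jaw":-1},{"x":0,"y":0,"z":0,"wx":0,"wy":0,"wz":0,"jaw":-1},{"x":0,"y":0,"z":0,"wx":0,"wy":0,"wz":0,"jaw":-1},{"x":0,"y":0,"z":0,"wx":0,"wy":0,"wz":0,"jaw":-1},{"x":0,"y":0,"z":0,"wx":0,"wy":0,"wz":0,"jaw":-1},{"x":0,"y":0,"z":0,"wx":0,"wy":0,"wz":0,"jaw":-1}]' 80
```

```text
time: 8.2
tool_pos: [0.4926, -0.3724, 0.077]
tcp_rot: [3.139, 0.003, 1.526]
ft_force: [-0.8, 0.8, 6.2]
grip_width: 0.0156
```

```bash
python3 -m crank '[{"x":0,"y":0,"z":0.01,"wx":0,"wy":0,"wz":0,"jaw":-1},{"x":0,"y":0,"z":0.03,"wx":0,"wy":0,"wz":0,"jaw":-1},{"x":0,"y":0,"z":0.03,"wx":0,"wy":0,"wz":0,"jaw":-1},{"x":0,"y":0,"z":0.03,"wx":0,"wy":0,"wz":0,"jaw":-1},{"x":0,"y":0,"z":0.03,"wx":0,"wy":0,"wz":0,"jaw":-1},{"x":0,"y":0,"z":0.03,"wx":0,"wy":0,"wz":0,"jaw":-1},{"x":0,"y":0,"z":0,"wx":0,"wy":0,"wz":0,"jaw":-1},{"x":0,"y":0,"z":0,"wx":0,"wy":0,"wz":0,"jaw":-1}]' 80
cat > tgt.py <<'E'
from h import *
from workcell import r
np.set_printoptions(precision=4,suppress=True)
N=np.array([.6464,.0908,.255]);YAW=-7.3
Rp=Ro.from_euler("z",YAW,degrees=True).as_matrix()
L=N+Rp@[-.02,-.1,.02]
u=lambda v:v/np.linalg.norm(v)
G=N-[0,0,.045]; n=u(u(N-G)+u(L-G))
g_t=np.array([0,.165,.072])   # glass centre in tool
def tgt(psi):
    h=np.array([np.cos(np.radians(psi)),np.sin(np.radians(psi)),0]); h[2]=-(h@n)/n[2]; mx=u(h)
    R=np.column_stack([np.cross(n,mx),mx,-n])
    return R,G-R@g_t
E
python3 - <<'E'
from tgt import *
import cv2,pickle
o=r.observe();k=r.get_calibration("wrist")
R0=Ro.from_euler("xyz",o["tcp_rot"]).as_matrix();p0=o["tool_pos"]
im=r.get_image("wrist");cv2.imwrite("pics/w6.png",im[:,:,::-1]);pickle.dump((k,o),open("w6.pkl","wb"))
cv2.imwrite("pics/w6c.png",cv2.resize(im[150:420,170:390,::-1],(660,810))[:600])
print(o["time"],o["q"],p0,o["tcp_rot"],o["grip_width"])
print("exp head px",proj(k,p0+R0@g_t), "rim near/far",proj(k,np.array([p0+R0@(g_t+[0,-.025,0]),p0+R0@(g_t+[0,.025,0]),p0+R0@(g_t+[-.025,0,0]),p0+R0@(g_t+[.025,0,0])])))
print(n,L)
for psi in(-8,-4,0,6):
    R,p=tgt(psi);print(psi,p,p-p0,np.degrees(Ro.from_matrix(R@R0.T).as_rotvec()),R[:,2])
E
```

```text
time: 9.0
tool_pos: [0.4921, -0.3721, 0.2368]
tcp_rot: [3.139, 0.003, 1.526]
ft_force: [-0.2, 0.4, -1.8]
grip_width: 0.015
9.0 [ 0.1327  0.4552  0.6365  1.5181 -0.2775  1.2564  2.3317] [ 0.4921 -0.3721  0.2368] [3.1393 0.0029 1.5261] 0.014975839580321339
exp head px [[276.1413 483.8521]] rim near/far [[276.105  459.2521]
 [276.175  506.6779]
 [240.5312 483.8582]
 [311.7505 483.8459]]
[-0.1535 -0.4557  0.8768] [ 0.6139 -0.0058  0.275 ]
-8 [0.4728 0.0808 0.2565] [-0.0193  0.4529  0.0198] [27.7227 -8.105  -3.8619] [ 0.1535  0.4557 -0.8768]
-4 [0.4723 0.0694 0.2505] [-0.0198  0.4414  0.0138] [27.3687 -9.1712  0.5422] [ 0.1535  0.4557 -0.8768]
0 [0.4728 0.058  0.2447] [-0.0193  0.43    0.0079] [ 26.9903 -10.2175   4.9022] [ 0.1535  0.4557 -0.8768]
6 [0.4754 0.0412 0.2364] [-0.0168  0.4132 -0.0004] [ 26.3807 -11.7455  11.3394] [ 0.1535  0.4557 -0.8768]
```

View pics/w6c.png

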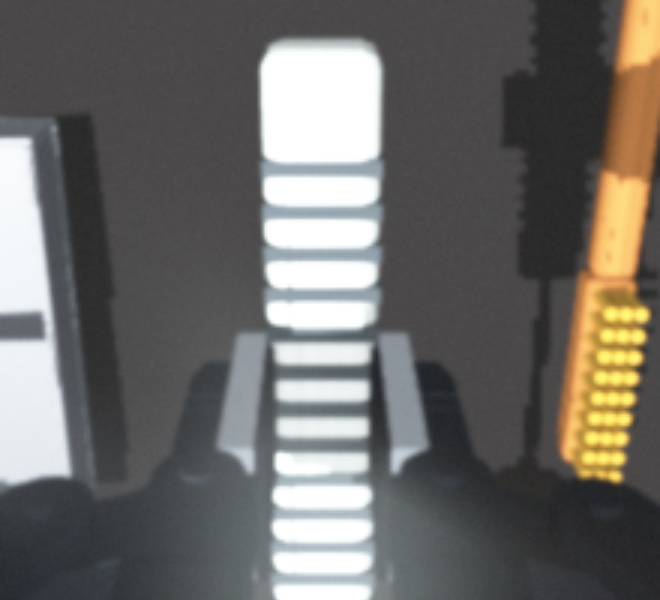

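```bash
python3 - <<'E'
from tgt import *
import cv2,pickle
k,o=pickle.load(open("w6.pkl","rb"))
R0=Ro.from_euler("xyz",o["tcp_rot"]).as_matrix();p0=o["tool_pos"]
w=lambda *v:p0+R0@np.array(v)
print("handle back end exp",proj(k,w(0,-.06,.063)),proj(k,w(-.009,-.05,.063)),proj(k,w(.009,-.05,.063)))
for c in("side","top"):
    K=r.get_calibration(c);im=r.get_image(c);cv2.imwrite(f"pics/{c}2.png",im[:,:,::-1])
    print(c,"exp head",proj(K,w(*g_t)),[(d["bbox"],d["conf"]) for d in r.look_for(c,"mirror_face")[:2]])
    e=np.round(proj(K,w(*g_t))[0]).astype(int)
    q=im[e[1]-35:e[1]+35,e[0]-45:e[0]+45,::-1];cv2.imwrite(f"pics/{c}2c.png",cv2.resize(q,(450,350),interpolation=cv2.INTER_CUBIC));print(e)
cv2.imwrite("pics/c2.png",np.hstack([cv2.imread("pics/side2c.png")[:,:400],cv2.imread("pics/top2c.png")[:,:400]]))
E
```

```text
handle back end exp [[275.5809 165.7855]] [[255.5332 188.0809]] [[295.6984 188.0786]]
side exp head [[409.1519 281.5169]] []
[409 282]
top exp head [[374.7517 170.4946]] [([365.3, 167.1, 380.6, 198.4], 0.74)]
[375 170]
```

View pics/c2.png

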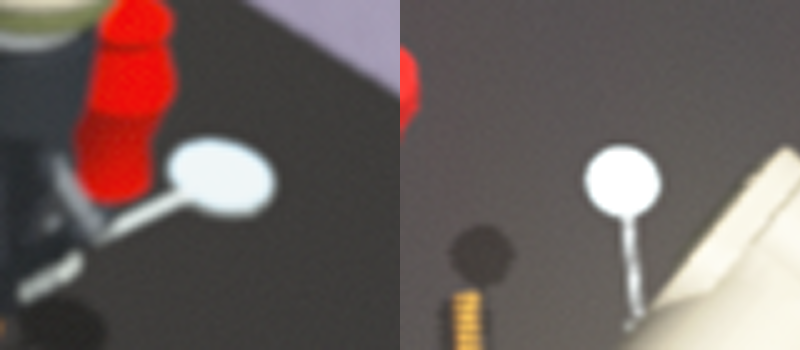

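```bash
sed -i 's/\[0,.165,.072\]/[0,.1635,.072]/' tgt.py
python3 -m crank '[{"x":-0.005,"y":0.03,"z":0.0,"wx":3.4,"wy":-1.15,"wz":0,"jaw":-1},{"x":-0.005,"y":0.03,"z":0.0,"wx":3.4,"wy":-1.15,"wz":0,"jaw":-1},{"x":-0.005,"y":0.03,"z":0.0,"wx":3.4,"wy":-1.15,"wz":0,"jaw":-1},{"x":-0.005,"y":0.03,"z":0.0,"wx":3.4,"wy":-1.15,"wz":0,"jaw":-1},{"x":-0.005,"y":0.03,"z":0.0,"wx":3.4,"wy":-1.15,"wz":0,"jaw":-1},{"x":-0.005,"y":0.03,"z":0.0,"wx":3.4,"wy":-1.15,"wz":0,"jaw":-1},{"x":-0.005,"y":0.03,"z":0.0,"wx":3.4,"wy":-1.15,"wz":0,"jaw":-1},{"x":-0.005,"y":0.03,"z":0.0,"wx":3.4,"wy":-1.15,"wz":0,"jaw":-1}]' 80
python3 - <<'E'
from tgt import *
o=r.observe();R0=Ro.from_euler("xyz",o["tcp_rot"]).as_matrix();p0=o["tool_pos"]
print(o["time"],o["q"],p0,o["tcp_rot"],o["grip_width"],"glass",p0+R0@g_t)
R,p=tgt(-4);print(p,p-p0,np.degrees(Ro.from_matrix(R@R0.T).as_rotvec()))
E
```

```text
time: 10.05
tool_pos: [0.4515, -0.1307, 0.2352]
tcp_rot: [2.99, -0.48, 1.562]
ft_force: [-0.2, -0.0, -1.2]
grip_width: 0.0156
10.05 [ 0.0508  0.1698  0.5042  1.9089 -0.5997  1.2685  2.3166] [ 0.4515 -0.1307  0.2352] [ 2.9905 -0.4798  1.5625] 0.01564556601262204 glass [ 0.6242 -0.1107  0.1939]
[0.4738 0.0693 0.2507] [0.0222 0.2    0.0156] [-0.0448 -0.1999  0.4937]
```

```bash
python3 -m crank '[{"x":0,"y":0.025,"z":0,"wx":0,"wy":0,"wz":0,"jaw":-1},{"x":0,"y":0.025,"z":0,"wx":0,"wy":0,"wz":0,"jaw":-1},{"x":0,"y":0.025,"z":0,"wx":0,"wy":0,"wz":0,"jaw":-1},{"x":0,"y":0.025,"z":0,"wx":0,"wy":0,"wz":0,"jaw":-1},{"x":0,"y":0.025,"z":0,"wx":0,"wy":0,"wz":0,"jaw":-1},{"x":0,"y":0.025,"z":0,"wx":0,"wy":0,"wz":0,"jaw":-1},{"x":0,"y":0.025,"z":0,"wx":0,"wy":0,"wz":0,"jaw":-1},{"x":0,"y":0.025,"z":0,"wx":0,"wy":0,"wz":0,"jaw":-1}]' 80
python3 -m crank '[{"x":0.005,"y":0,"z":0.003,"wx":0,"wy":0,"wz":0,"jaw":-1},{"x":0.005,"y":0,"z":0.003,"wx":0,"wy":0,"wz":0,"jaw":-1},{"x":0.004,"y":0,"z":0.003,"wx":0,"wy":0,"wz":0,"jaw":-1},{"x":0.004,"y":0,"z":0.003,"wx":0,"wy":0,"wz":0,"jaw":-1},{"x":0.004,"y":0,"z":0.003,"wx":0,"wy":0,"wz":0,"jaw":-1},{"x":0,"y":0,"z":0,"wx":0,"wy":0,"wz":0,"jaw":-1},{"x":0,"y":0,"z":0,"wx":0,"wy":0,"wz":0,"jaw":-1},{"x":0,"y":0,"z":0,"wx":0,"wy":0,"wz":0,"jaw":-1}]' 80
python3 - <<'E'
from tgt import *
o=r.observe();R0=Ro.from_euler("xyz",o["tcp_rot"]).as_matrix();p0=o["tool_pos"]
print(o["time"],o["q"],p0,o["tcp_rot"],o["grip_width"],"glass",p0+R0@g_t)
R,p=tgt(-4);print(p,p-p0,np.degrees(Ro.from_matrix(R@R0.T).as_rotvec()),G-p0-R0@g_t)
E
```

```text
time: 10.85
tool_pos: [0.4516, 0.069, 0.2351]
tcp_rot: [2.991, -0.477, 1.562]
ft_force: [0.7, -0.1, -0.6]
grip_width: 0.015
time: 11.65
tool_pos: [0.4738, 0.068, 0.2504]
tcp_rot: [2.991, -0.477, 1.562]
ft_force: [0.2, 0.1, -0.8]
grip_width: 0.0152
11.65 [-0.2184  0.0339  0.2959  1.9989 -0.5744  1.0537  1.8781] [0.4738 0.068  0.2504] [ 2.9907 -0.4775  1.5624] 0.015241570316298738 glass [0.6465 0.088  0.209 ]
[0.4738 0.0693 0.2507] [-0.      0.0013  0.0003] [ 0.0898 -0.2135  0.489 ] [-0.0001  0.0028  0.001 ]
```

```bash
python3 -m crank '[{"x":0,"y":0.0015,"z":0.001,"wx":0,"wy":-0.2,"wz":0.5,"jaw":-1},{"x":0,"y":0,"z":0,"wx":0,"wy":0,"wz":0,"jaw":-1},{"x":0,"y":0,"z":0,"wx":0,"wy":0,"wz":0,"jaw":-1},{"x":0,"y":0,"z":0,"wx":0,"wy":0,"wz":0,"jaw":-1},{"x":0,"y":0,"z":0,"wx":0,"wy":0,"wz":0,"jaw":-1},{"x":0,"y":0,"z":0,"wx":0,"wy":0,"wz":0,"jaw":-1},{"x":0,"y":0,"z":0,"wx":0,"wy":0,"wz":0,"jaw":-1},{"x":0,"y":0,"z":0,"wx":0,"wy":0,"wz":0,"jaw":-1}]' 80
python3 - <<'E'
from tgt import *
import cv2
o=r.observe();R0=Ro.from_euler("xyz",o["tcp_rot"]).as_matrix();p0=o["tool_pos"]
gl=p0+R0@g_t
print(o["time"],p0,o["tcp_rot"],"glass",gl,G-gl,-R0[:,2],n)
out=[]
for c in("side","top"):
    k=r.get_calibration(c);im=r.get_image(c)[:,:,::-1]
    e=np.round(proj(k,gl)[0]).astype(int);x0,y0=e[0]-33,e[1]-42;q=im[y0:y0+60,x0:x0+66]
    f=lambda P:((proj(k,P)[0]-[x0,y0]+.5)*6).round()
    print(c,(x0,y0),"glass",f(gl),"tip",f(N),"lens",f(L),"mirror_face",[((np.array(d["bbox"])-[x0,y0,x0,y0])*6,d["conf"]) for d in r.look_for(c,"mirror_face")[:2]])
    out.append(cv2.resize(q,(396,360),interpolation=cv2.INTER_CUBIC))
w=cv2.resize(r.get_image("wrist")[:,:,::-1][180:420,120:440],(320,240))
b=np.zeros((240,792,3),np.uint8);b[:,:320]=w
k=r.get_calibration("wrist");print("wrist tip/glass",proj(k,N)-[120,180],proj(k,gl)-[120,180])
cv2.imwrite("pics/fin.png",np.vstack([np.hstack(out),b]))
E
```

```text
time: 12.45
tool_pos: [0.474, 0.0696, 0.2516]
tcp_rot: [2.986, -0.477, 1.573]
ft_force: [0.5, -0.0, -1.4]
grip_width: 0.0154
12.45 [0.474  0.0696 0.2516] [ 2.9863 -0.4775  1.5734] glass [0.6467 0.0911 0.2109] [-0.0003 -0.0003 -0.0009] [-0.1535 -0.4544  0.8775] [-0.1535 -0.4557  0.8768]
side (np.int64(256), np.int64(148)) glass [200. 252.] tip [202. 176.] lens [276. 239.] mirror_face [(array([-187.8,  207.6,  235.2,  450. ]), 0.82)]
top (np.int64(211), np.int64(140)) glass [200. 254.] tip [194. 233.] lens [370. 263.] mirror_face [(array([149.4, 265.8, 222. , 655.8]), 0.49), (array([-246.6,  -32.4,  322.2,  548.4]), 0.43)]
wrist tip/glass [[190.5711 386.4683]] [[156.4846 302.9311]]
```

View pics/fin.png

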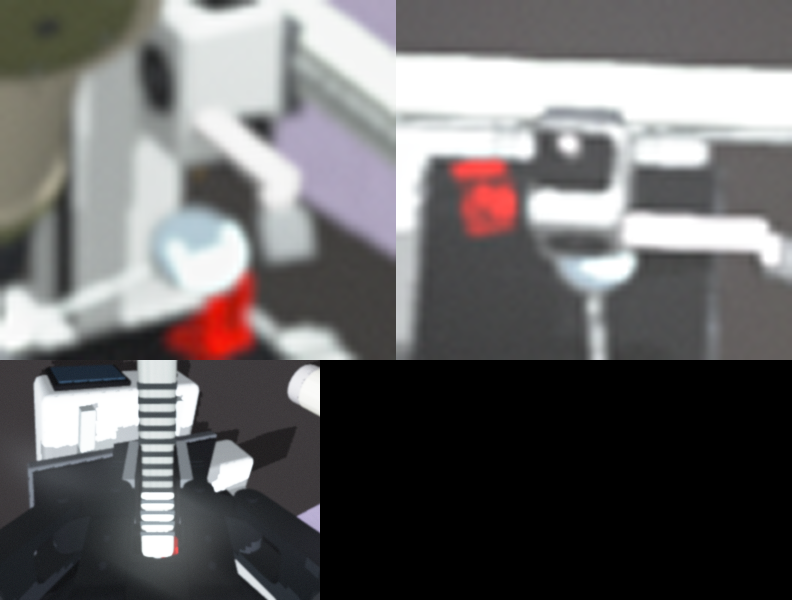

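```bash
python3 - <<'E'
from tgt import *
k=r.get_calibration("top")
f=lambda P:((proj(k,P)[0]-[211,140]+.5)*6).round()
for v in([-.025,-.025,.019],[-.025,.025,.019],[-.025,-.025,.09],[-.025,.025,.09],[0,0,.118],[-.039,0,.078]):print(v,f(N+Rp@v))
o=r.observe();R0=Ro.from_euler("xyz",o["tcp_rot"]).as_matrix()
for a in range(0,360,45):
    t=np.radians(a);print(a,f(o["tool_pos"]+R0@(g_t+.025*np.array([np.cos(t),np.sin(t),0]))))
E
```

```text
[-0.025, -0.025, 0.019] [234. 268.]
[-0.025, 0.025, 0.019] [144. 265.]
[-0.025, -0.025, 0.09] [225. 231.]
[-0.025, 0.025, 0.09] [130. 228.]
[0, 0, 0.118] [175. 168.]
[-0.039, 0, 0.078] [178. 262.]
0 [160. 252.]
45 [171. 223.]
90 [199. 211.]
135 [227. 225.]
180 [239. 256.]
225 [229. 286.]
270 [201. 297.]
315 [172. 283.]
```

```bash
python3 -m crank '[{"x":0.0015,"y":0,"z":0,"wx":0,"wy":0,"wz":0,"jaw":-1},{"x":0,"y":0,"z":0,"wx":0,"wy":0,"wz":0,"jaw":-1},{"x":0,"y":0,"z":0,"wx":0,"wy":0,"wz":0,"jaw":-1},{"x":0,"y":0,"z":0,"wx":0,"wy":0,"wz":0,"jaw":-1},{"x":0,"y":0,"z":0,"wx":0,"wy":0,"wz":0,"jaw":-1},{"x":0,"y":0,"z":0,"wx":0,"wy":0,"wz":0,"jaw":-1},{"x":0,"y":0,"z":0,"wx":0,"wy":0,"wz":0,"jaw":-1},{"x":0,"y":0,"z":0,"wx":0,"wy":0,"wz":0,"jaw":-1}]' 80
for i in 1 2 3; do python3 -m crank '[{"x":0,"y":0,"z":0,"wx":0,"wy":0,"wz":0,"jaw":-1},{"x":0,"y":0,"z":0,"wx":0,"wy":0,"wz":0,"jaw":-1},{"x":0,"y":0,"z":0,"wx":0,"wy":0,"wz":0,"jaw":-1},{"x":0,"y":0,"z":0,"wx":0,"wy":0,"wz":0,"jaw":-1},{"x":0,"y":0,"z":0,"wx":0,"wy":0,"wz":0,"jaw":-1},{"x":0,"y":0,"z":0,"wx":0,"wy":0,"wz":0,"jaw":-1},{"x":0,"y":0,"z":0,"wx":0,"wy":0,"wz":0,"jaw":-1},{"x":0,"y":0,"z":0,"wx":0,"wy":0,"wz":0,"jaw":-1}]' 80; done
python3 - <<'E'
from tgt import *
o=r.observe();R0=Ro.from_euler("xyz",o["tcp_rot"]).as_matrix();gl=o["tool_pos"]+R0@g_t
print(o["time"],gl,N-gl,-R0[:,2],n,o["grip_width"],o["ft_force"])
r.hand_in()
E
```

```text
time: 13.5
tool_pos: [0.4755, 0.0696, 0.2516]
tcp_rot: [2.986, -0.477, 1.573]
ft_force: [-1.2, -0.6, -0.8]
grip_width: 0.0153
time: 14.3
tool_pos: [0.4755, 0.0696, 0.2516]
tcp_rot: [2.986, -0.478, 1.573]
ft_force: [-0.1, -0.3, -0.6]
grip_width: 0.0156
time: 15.1
tool_pos: [0.4755, 0.0696, 0.2516]
tcp_rot: [2.986, -0.478, 1.573]
ft_force: [0.8, -0.0, -0.4]
grip_width: 0.0157
time: 15.9
tool_pos: [0.4755, 0.0696, 0.2516]
tcp_rot: [2.986, -0.478, 1.573]
ft_force: [-0.1, 1.0, -1.1]
grip_width: 0.0151
15.9 [0.6481 0.0911 0.2108] [-0.0017 -0.0003  0.0442] [-0.1534 -0.4544  0.8775] [-0.1535 -0.4557  0.8768] 0.015127242340574233 [-0.1481  1.0414 -1.1048]
the job is handed in; nothing more can be done
```

I gripped the mirror by its handle at 80 N, brought it in from the printer's front and held it glass up below the nozzle. It stayed still for about 3 s, and I handed in at 15.9 s while still holding it.

**Last checks**
- By my measurements, the glass centre is 44 mm below the nozzle tip and within about 2 mm sideways.
- The glass's normal is about 0.1° from the computed lens/tip bisector.
- The mirror's head was within about 1 px of where I expected it in the side and top pictures. Those pictures were taken just before a final 1.5 mm move, and I took none after it.
- Wrist forces stayed near zero while carrying and holding, so I saw no sign of a bump.

**What disagreed or was not confirmed**
- **Nozzle position:** it is good to about 2–3 mm. The wrist-camera triangulation and the top picture differed by about 2 mm front to back, so I made that 1.5 mm move towards the back to split the difference.
- **Printer yaw:** estimates ranged from -6.7° to -8.4° between cameras. I used -7.3°; a 1° error turns the needed normal by under half a degree.
- **Reflection:** the toolhead camera gives no picture and the wrist camera could not see the mirror's head, so I computed the reflection and did not see it.
- **Joint 2:** while I was viewing the nozzle it read -0.253 rad, just past its -0.25 limit, for about a second. That may count against the run.

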